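# Seat the loose duct cap

## Task

One of the four black caps on the air distribution box is not pushed fully home on its duct and rocks when its edge is pressed. Feel the caps with a light fingertip to find it, then push that one down at its middle until it is fully home, and take your hand away. Do not push hard on the caps that are already home, do not pull any cap up, and leave the things around the box where they are.

Things in the scene. Friction and masses are not known exactly. Their poses are not given: they have to be found in the camera images.
- manifold: The air distribution box, fixed: galvanised, 170 (x) by 480 (y) by 110 mm high, origin under its centre, yaw within 0.25 rad; a 100 mm main spigot sticks 60 mm out of its +x side. Four 75 mm corrugated duct stubs stand in a row on its top, at y = 165, 55, -55, -165 mm and x = 0 of its frame, each closed by a black push-on cap. The cap tops start level, 176 mm over the bench.
- cap_1_top (a point): Centre of the flat top of the cap far left (+y end), 87 mm across, skirt 26 mm deep hiding the duct end; z up its axis. All caps look alike. One that is home stays level when its edge is pressed and springs down 0.4 mm per N. The loose one, pressed about 35 mm off centre, tips under 1 to 2 N, by 0.2 to 0.3 rad (5 to 8 mm down there), and levels when let go; this does not seat it.
- cap_2_top (a point): Centre of the flat top of the cap second from the left, 87 mm across, skirt 26 mm deep hiding the duct end; z up its axis. All caps look alike. One that is home stays level when its edge is pressed and springs down 0.4 mm per N. The loose one, pressed about 35 mm off centre, tips under 1 to 2 N, by 0.2 to 0.3 rad (5 to 8 mm down there), and levels when let go; this does not seat it.
- cap_3_top (a point): Centre of the flat top of the cap third from the left, 87 mm across, skirt 26 mm deep hiding the duct end; z up its axis. All caps look alike. One that is home stays level when its edge is pressed and springs down 0.4 mm per N. The loose one, pressed about 35 mm off centre, tips under 1 to 2 N, by 0.2 to 0.3 rad (5 to 8 mm down there), and levels when let go; this does not seat it.
- cap_4_top (a point): Centre of the flat top of the cap far right (-y end), 87 mm across, skirt 26 mm deep hiding the duct end; z up its axis. All caps look alike. One that is home stays level when its edge is pressed and springs down 0.4 mm per N. The loose one, pressed about 35 mm off centre, tips under 1 to 2 N, by 0.2 to 0.3 rad (5 to 8 mm down there), and levels when let go; this does not seat it.
- cap_1 (a joint): How far the cap far left (+y end) has gone down its duct since the start, m, positive down; 0 at the start for all four. The loose cap has 0.009 to go. It sits tight: it slides only under more than 19 N within about 5 mm of its centre and stays where it is pushed; a slow push of 21 to 25 N takes it right home. A cap that is home springs back when let go.
- cap_2 (a joint): How far the cap second from the left has gone down its duct since the start, m, positive down; 0 at the start for all four. The loose cap has 0.009 to go. It sits tight: it slides only under more than 19 N within about 5 mm of its centre and stays where it is pushed; a slow push of 21 to 25 N takes it right home. A cap that is home springs back when let go.
- cap_3 (a joint): How far the cap third from the left has gone down its duct since the start, m, positive down; 0 at the start for all four. The loose cap has 0.009 to go. It sits tight: it slides only under more than 19 N within about 5 mm of its centre and stays where it is pushed; a slow push of 21 to 25 N takes it right home. A cap that is home springs back when let go.
- cap_4 (a joint): How far the cap far right (-y end) has gone down its duct since the start, m, positive down; 0 at the start for all four. The loose cap has 0.009 to go. It sits tight: it slides only under more than 19 N within about 5 mm of its centre and stays where it is pushed; a slow push of 21 to 25 N takes it right home. A cap that is home springs back when let go.
- seal_1: Soft seal ring, 85 mm across, unseen inside the cap far left (+y end); origin on the cap's axis 4 mm under its top. On a cap that is home your whole push bears on it: up to 12 N is harmless, over 18 N spoils it. On the loose cap the duct's grip takes the first 19 N of a push at the centre, so a slow push of up to 30 N is safe.
- seal_2: Soft seal ring, 85 mm across, unseen inside the cap second from the left; origin on the cap's axis 4 mm under its top. On a cap that is home your whole push bears on it: up to 12 N is harmless, over 18 N spoils it. On the loose cap the duct's grip takes the first 19 N of a push at the centre, so a slow push of up to 30 N is safe.
- seal_3: Soft seal ring, 85 mm across, unseen inside the cap third from the left; origin on the cap's axis 4 mm under its top. On a cap that is home your whole push bears on it: up to 12 N is harmless, over 18 N spoils it. On the loose cap the duct's grip takes the first 19 N of a push at the centre, so a slow push of up to 30 N is safe.
- seal_4: Soft seal ring, 85 mm across, unseen inside the cap far right (-y end); origin on the cap's axis 4 mm under its top. On a cap that is home your whole push bears on it: up to 12 N is harmless, over 18 N spoils it. On the loose cap the duct's grip takes the first 19 N of a push at the centre, so a slow push of up to 30 N is safe.
- tape_roll: Bystander: a roll of aluminium tape lying flat, 100 mm across, 48 mm high, origin under its centre; stands left of the box.
- screwdriver: Bystander: a screwdriver lying on the bench to the right of the box, about 200 mm long, along its own x.
- spray: Bystander: a spray can standing to the right of the box, 60 mm across, 170 mm high, origin under its centre.
- remote: Bystander: a white remote control lying to the left of the box, 46 by 150 by 18 mm, origin under its centre.

How it is judged:
By the outcome, as a careful person would: the job done as asked, in the order asked, and still so for the second after the job is handed in, with the robot touching nothing.
It also fails if it takes over 72 s, if anything falls off the work surface, if the arm or the gripper's body presses on something with over 40 N, if the wrist force passes 120 N, or if a joint passes its speed limit or range.

## Robot

A 6-joint arm with a two-finger parallel gripper is mounted at the origin on the work surface. World frame = base frame: x ahead of the robot, y to its left, z up, the work surface at z = 0. Lengths are in mm, angles in rad, forces in N, time in s.
With the tool pointing down it reaches from about 375 to 975 mm from the base axis. Payload 3.8 kg.
Tool frame: the origin (TCP) lies between the finger pads; the fingertips stand 17 mm ahead of it and the grasp point (between the pads) lies 2 mm behind it; x points along the fingers, y is the direction in which the jaws open and shut, and the axes are right-handed (so a half turn about x gives the same grasp; the last joint's range is limited). The gripper opens to 85 mm and grips with 20 to 120 N. Pads are 22 mm wide; open, the fingers measure 114 mm over their backs; the gripper's body (76 mm by 85 mm) begins 54 mm behind the grasp point. The pads swing forward as they close: fully open they stand 13 mm farther back than shut.
Start: joints at [-1.267, 0.264, 1.604, -0, 1.274, -0.037], TCP at [225.607, -636.176, 248.28] pointing down, gripper open.
Joint ranges: [-2.63, 2.63], [-0.94, 2.18], [0.31, 2.57], [-1.31, 4.45], [0, 2.66], [-2.55, 2.55]. Speed limits (rad/s): [2.57, 2.57, 3.14, 3.14, 3.14, 3.14].

## Interface

Orientations are given as a unit quaternion [x, y, z, w].
In Python, from plant import telemetry, eyes, job gives the robot as it stands. The module is installed in compiled form; this text tells all that it offers.
- The arm moves only by the shell command python3 -m jog 'ROWS' [OPENING] [FORCE]. ROWS is JSON, a list that holds one entry, the list of rows, each a list of 6 numbers: the shift along the world's x, y, z in m, then the turn, a rotation vector about the world's x, y, z in degrees. In form: [[[tx, ty, tz, rx, ry, rz], ...]]. A call has 1 to 8 rows; each row shifts and turns the pose as measured when the row begins; what a row does not reach is not made up. A row lasts 1/12 s, in which the tool goes at most 41.7 mm and 7.16 degrees, less where a joint would pass 70% of its speed; a pose out of reach is approached as far as the arm can. A call with a gripper value outside its range is refused whole. OPENING is the closure, from -1 (fully open) to 1 (shut), set as the call begins (- or left out, the last holds). The fingers move at their own pace and stop on an object; FORCE is the grip in N (left out, the last holds). Time passes only in rows, so rows that do not move let the fingers close. It gives the time, the measured TCP pose, the force and the opening at its end, in the units of the state.
- telemetry.observe(): the state, without advancing time (a new reading comes with each control period).
- eyes.grab_frame(name): name is "scene" or "side" or "wrist"; returns (picture, depth): 480x640x3 uint8, red, green, blue; 480x640 float32, mm along the optical axis (not along the pixel's ray), 0 where there is no reading.
- eyes.get_calibration(name): a dict with "fx", "fy", "cx", "cy" (pixels), "eye" and "orientation" of the camera in the world. Camera axes: x right, y down, z forward; pixel columns grow to the right and rows downward; lengths in mm; the calibration is good to about 2 mm. A picture is of the moment at which its call begins: read the wrist's pose just before it. get_calibration takes no time and is no camera call; for the wrist camera it gives the pose at the moment of the call.
- job.finish_job(): hands the job in, once; it reports no verdict.
The state is a dict: "time": time; "qpos": joint angles; "qd": joint speeds; "joint_efforts": joint torques, N m; "tool_pos": TCP position; "tcp_rot": TCP orientation; "contact_force": force on the tool from outside, world axes, zero at the start; "ft_torque": the same for the moment, N m; "finger_gap": finger opening in mm.
Only numpy, scipy, OpenCV 4.12 (cv2) and the standard library are available. Lean on these libraries where they do the work, as an engineer would, in place of code of your own. Each camera call takes 0.05 s, during which the arm holds its last target. There are 200 camera calls.

## Working session

There is one attempt and no reset: what is moved stays moved. The work goes in short steps, Python scripts to look and compute and a shell command to move; the robot and the scene stay as the last step left them, time stands still between calls to the robot, and variables do not carry over. Pictures are saved under pics/ and viewed, about 8 in all and at most 12, crops included, and the job is handed in when it is done.

```bash
mkdir -p pics; cat > h.py <<'E'
import numpy as np, cv2
from scipy.spatial.transform import Rotation as R
from plant import telemetry, eyes, job
def cloud(n):
    im,d=eyes.grab_frame(n);c=eyes.get_calibration(n)
    v,u=np.indices(d.shape)
    P=np.stack([(u-c['cx'])/c['fx']*d,(v-c['cy'])/c['fy']*d,d],-1)
    return im,d,P@R.from_quat(c['orientation']).as_matrix().T+np.array(c['eye'])
def st():
    s=telemetry.observe();print({k:np.round(s[k],3).tolist() for k in ('time','tool_pos','tcp_rot','contact_force','ft_torque','finger_gap')})
E
python3 - <<'E'
from h import *
st()
for n in('scene','side'):
    im,d,P=cloud(n);cv2.imwrite(f'pics/{n}1.png',im[...,::-1]);print(eyes.get_calibration(n))
    m=((im.max(-1)<70)&(d>0)&(abs(P[...,2]-176)<7)).astype(np.uint8)
    k,l,s,c=cv2.connectedComponentsWithStats(m)
    for i in range(1,k):
        if s[i,4]>150: 
            q=P[l==i]; print(n,c[i].round(),s[i,4],np.median(q,0).round(1),q.min(0).round(),q.max(0).round(),cv2.minEnclosingCircle(q[:,:2].astype(np.float32)))
E
```

```text
{'time': 0.0, 'tool_pos': [225.434, -635.522, 246.93], 'tcp_rot': [-0.697, -0.121, 0.697, -0.119], 'contact_force': [-0.009, -0.396, 0.086], 'ft_torque': [0.012, 0.017, -0.002], 'finger_gap': 85.504}
{'fx': 476.72367498615813, 'fy': 476.72367498615813, 'cx': 317.7018681185822, 'cy': 242.25111689681583, 'eye': array([1014.64078798, -651.63207547, 1047.52198323]), 'orientation': array([ 0.88210397,  0.30709822, -0.11578653, -0.33790051])}
scene [352. 214.] 593 [541.2  93.  176.2] [499.  53. 169.] [582. 138. 181.] ((538.9344482421875, 96.98155212402344), 44.084590911865234)
scene [323. 237.] 699 [531.2 -14.6 176.3] [485. -55. 169.] [570.  31. 182.] ((528.0099487304688, -12.392852783203125), 43.374813079833984)
scene [291. 261.] 799 [ 520.7 -123.9  176.4] [ 477. -164.  169.] [560. -79. 182.] ((517.5071411132812, -121.77394104003906), 43.7123908996582)
scene [256. 287.] 890 [ 508.2 -231.6  176.4] [ 466. -274.  169.] [ 550. -187.  182.] ((506.7506408691406, -230.23739624023438), 43.742313385009766)
{'fx': 544.4299341825775, 'fy': 544.4299341825775, 'cx': 310.6943514727265, 'cy': 246.5035444106496, 'eye': array([494.81961982, 956.08771267, 929.6425164 ]), 'orientation': array([-1.68407620e-02,  9.03513805e-01, -4.28227968e-01, -2.14918444e-05])}
side [316. 183.] 537 [ 506.1 -220.9  177.2] [ 465. -270.  169.] [ 547. -181.  183.] ((507.4346923828125, -226.3579559326172), 45.240150451660156)
side [311. 207.] 640 [ 516.8 -112.   177.1] [ 475. -162.  169.] [557. -75. 182.] ((517.2246704101562, -117.91981506347656), 44.6041145324707)
side [304. 235.] 776 [527.   -3.2 177. ] [485. -51. 169.] [569.  35. 182.] ((528.5810546875, -8.676241874694824), 44.97714614868164)
side [297. 267.] 936 [537.8 105.  176.8] [497.  57. 169.] [579. 144. 181.] ((537.4816284179688, 99.99092102050781), 44.85564422607422)
```

View pics/scene1.png

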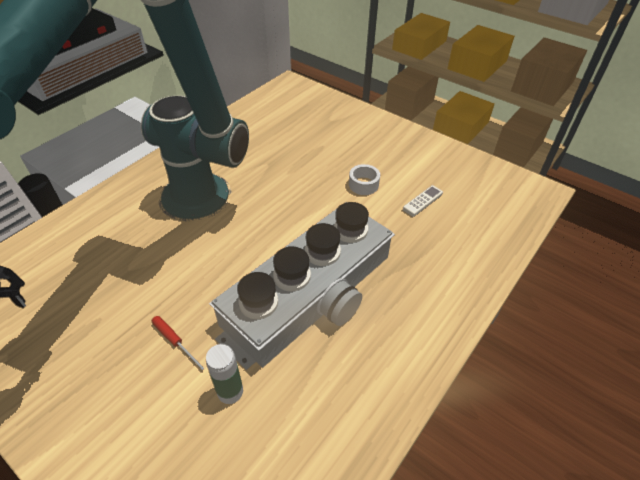

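```bash
python3 -m jog '[[[0,0,0.02,0,0,0],[0,0,0.02,0,0,0],[0,0,0,0,0,0],[0,0,0,0,0,0],[0,0,0,0,0,0],[0,0,0,0,0,0]]]' 1 20; python3 -c "
from h import *
st();print(R.from_quat(telemetry.observe()['tcp_rot']).as_matrix().round(3))"
```

```text
time: 0.6
tool_pos: [224.5, -632.6, 281.1]
tcp_rot: [-0.696, -0.124, 0.697, -0.116]
contact_force: [-0.2, -0.0, -0.1]
finger_gap: 12.7
{'time': 0.6, 'tool_pos': [224.502, -632.646, 281.071], 'tcp_rot': [-0.696, -0.124, 0.697, -0.116], 'contact_force': [-0.224, -0.027, -0.115], 'ft_torque': [0.005, -0.03, -0.0], 'finger_gap': 12.723}
[[-0.004  0.334 -0.942]
 [ 0.012 -0.942 -0.334]
 [-1.    -0.012 -0.   ]]
```

The scene shows the four caps in a row at (257,287), (291,261), (323,237) and (352,214). The spray can is at (225,375), the screwdriver at (178,340), and the tape roll and remote are at the far end. I'll go to the near edge of cap 4.

```bash
python3 -m jog '[[[0.02,0.034,0,0,0,0],[0.02,0.034,0,0,0,0],[0.02,0.034,0,0,0,0],[0.02,0.034,0,0,0,0],[0.02,0.034,0,0,0,0],[0.02,0.034,0,0,0,0],[0.02,0.034,0,0,0,0],[0.02,0.034,0,0,0,0]]]'
python3 -m jog '[[[0.02,0.034,0,0,0,0],[0.02,0.034,0,0,0,0],[0.02,0.034,0,0,0,0],[0.02,0.034,0,0,0,0],[0,0,0,0,0,0],[0,0,0,0,0,0]]]'
```

```text
time: 1.27
tool_pos: [381.0, -352.6, 268.1]
tcp_rot: [-0.695, -0.123, 0.701, -0.107]
contact_force: [0.1, -1.1, -0.2]
finger_gap: -0.2
time: 1.77
tool_pos: [463.3, -199.9, 261.5]
tcp_rot: [-0.693, -0.129, 0.702, -0.107]
contact_force: [0.1, -0.0, 1.0]
finger_gap: -0.2
```

```bash
python3 -m jog '[[[0.009,-0.025,-0.02,0,0,0],[0,0,-0.02,0,0,0],[0,0,-0.015,0,0,0],[0,0,0,0,0,0],[0,0,0,0,0,0]]]'
python3 -c "
from h import *
st();print(R.from_quat(telemetry.observe()['tcp_rot']).as_matrix().round(3))
im,d,P=cloud('wrist');cv2.imwrite('pics/w1.png',im[...,::-1])"
```

```text
time: 2.18
tool_pos: [470.8, -227.4, 202.9]
tcp_rot: [-0.692, -0.13, 0.702, -0.107]
contact_force: [0.1, -0.5, 0.9]
finger_gap: 0.3
{'time': 2.183, 'tool_pos': [470.773, -227.41, 202.889], 'tcp_rot': [-0.692, -0.13, 0.702, -0.107], 'contact_force': [0.075, -0.459, 0.922], 'ft_torque': [0.008, -0.002, -0.041], 'finger_gap': 0.273}
[[-0.02   0.329 -0.944]
 [ 0.029 -0.944 -0.33 ]
 [-0.999 -0.034  0.009]]
```

View pics/w1.png

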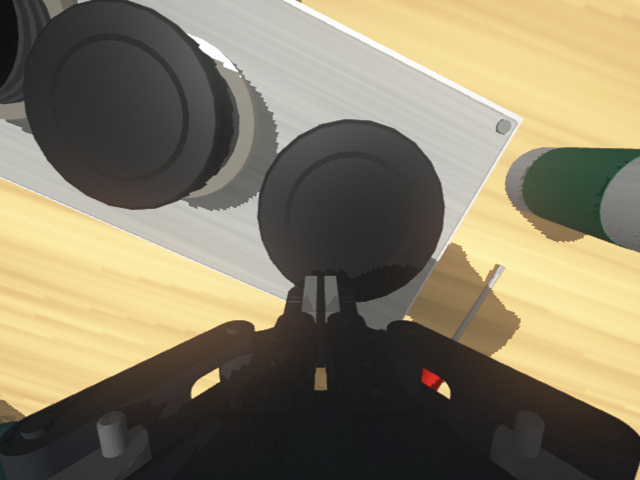

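Wrist view: cap 4 is centred at about (351,210), with the shut fingertips at (322,285) over its near rim. Now I'll lower slowly.

```bash
python3 -m jog '[[[0,0,-0.008,0,0,0],[0,0,0,0,0,0],[0,0,0,0,0,0]]]'|sed -n '1,2p;4p'
for i in 1; do :; done
python3 -m jog '[[[0,0,-0.002,0,0,0],[0,0,0,0,0,0]]]'|sed -n '1,2p;4p'
python3 -m jog '[[[0,0,-0.001,0,0,0],[0,0,0,0,0,0]]]'|sed -n '1,2p;4p'
```

```text
time: 2.48
tool_pos: [470.7, -229.1, 196.1]
contact_force: [0.7, -0.1, 1.1]
time: 2.65
tool_pos: [471.1, -229.5, 195.2]
contact_force: [-0.4, 0.4, -0.0]
time: 2.82
tool_pos: [471.6, -229.6, 195.0]
contact_force: [-0.1, -0.2, -0.2]
```

```bash
python3 -m jog '[[[0,0.003,-0.002,0,0,0],[0,0,-0.001,0,0,0]]]'|sed -n '1,2p;4p'
python3 -m jog '[[[0,0,-0.0015,0,0,0],[0,0,-0.0015,0,0,0]]]'|sed -n '1,2p;4p'
python3 -m jog '[[[0,0,-0.001,0,0,0],[0,0,0,0,0,0]]]'|sed -n '1,2p;4p'
```

```text
time: 2.98
tool_pos: [472.1, -226.5, 192.6]
contact_force: [-0.5, 1.1, 0.1]
time: 3.15
tool_pos: [472.2, -226.6, 190.5]
contact_force: [-2.9, 0.4, 5.0]
time: 3.32
tool_pos: [472.2, -226.6, 190.6]
contact_force: [-1.1, 0.6, 4.6]
```

Cap 4 gave about 4.8 N for 2 mm, so it's stiff and home. Next is cap 3.

```bash
python3 -m jog '[[[0,0,0.012,0,0,0],[0,0,0.008,0,0,0],[0.003,0.036,0,0,0,0],[0.003,0.036,0,0,0,0],[0.003,0.036,0,0,0,0],[0,0,0,0,0,0],[0,0,0,0,0,0]]]'
```

```text
time: 3.9
tool_pos: [483.4, -116.7, 216.2]
tcp_rot: [-0.696, -0.125, 0.698, -0.108]
contact_force: [-0.3, 0.4, 0.6]
finger_gap: 0.2
```

```bash
python3 -m jog '[[[-0.001,0,-0.012,0,0,0],[0,0,-0.006,0,0,0],[0,0,0,0,0,0]]]'|sed -n '1,2p;4p'
python3 -m jog '[[[0,0,-0.002,0,0,0],[0,0,-0.001,0,0,0]]]'|sed -n '1,2p;4p'
python3 -m jog '[[[0,0,-0.0015,0,0,0],[0,0,0,0,0,0]]]'|sed -n '1,2p;4p'
```

```text
time: 4.15
tool_pos: [483.2, -118.0, 198.0]
contact_force: [0.0, 0.5, -0.3]
time: 4.32
tool_pos: [482.4, -119.6, 193.5]
contact_force: [-0.0, -0.1, -0.1]
time: 4.48
tool_pos: [482.4, -120.2, 191.7]
contact_force: [-0.5, 2.0, 1.8]
```

```bash
python3 -m jog '[[[0,0.002,-0.0015,0,0,0],[0,0,0,0,0,0]]]'|sed -n '1,2p;4p'
```

```text
time: 4.65
tool_pos: [482.7, -119.5, 191.2]
contact_force: [-1.1, 1.6, 2.7]
```

```bash
python3 -m jog '[[[0,0,-0.0015,0,0,0],[0,0,0,0,0,0]]]'|sed -n '1,2p;4p'
```

```text
time: 4.82
tool_pos: [482.8, -119.5, 190.7]
contact_force: [-1.8, -0.1, 3.7]
```

Cap 3 is stiff too, so home. Next is cap 2.

```bash
python3 -m jog '[[[0,0,0.012,0,0,0],[0,0,0.008,0,0,0],[0.003,0.037,0,0,0,0],[0.003,0.037,0,0,0,0],[0.003,0.037,0,0,0,0],[0,0,0,0,0,0],[0,0,0,0,0,0]]]'
python3 -m jog '[[[0,0,-0.010,0,0,0],[0,0,-0.006,0,0,0],[0,0,0,0,0,0]]]'|sed -n '1,2p;4p'
```

```text
time: 5.4
tool_pos: [493.9, -6.1, 215.9]
tcp_rot: [0.7, 0.12, -0.696, 0.106]
contact_force: [0.5, 0.2, -0.2]
finger_gap: -0.2
time: 5.65
tool_pos: [494.6, -6.8, 199.8]
contact_force: [-0.3, 0.4, -0.2]
```

```bash
python3 -m jog '[[[-0.001,0,-0.004,0,0,0],[0,0,-0.001,0,0,0]]]'|sed -n '1,2p;4p'
python3 -m jog '[[[0,0,-0.0015,0,0,0],[0,0,-0.001,0,0,0]]]'|sed -n '1,2p;4p'
python3 -m jog '[[[0,0,-0.001,0,0,0],[0,0,0,0,0,0]]]'|sed -n '1,2p;4p'
```

```text
time: 5.82
tool_pos: [492.9, -8.5, 193.3]
contact_force: [0.5, -0.6, -0.2]
time: 5.98
tool_pos: [493.1, -9.2, 190.7]
contact_force: [-1.4, 3.3, 5.0]
time: 6.15
tool_pos: [493.1, -9.1, 190.7]
contact_force: [-1.6, 1.3, 3.6]
```

Cap 2 is stiff. I'll check cap 1 as well, rather than infer it.

```bash
python3 -m jog '[[[0,0,0.012,0,0,0],[0,0,0.008,0,0,0],[0.003,0.037,0,0,0,0],[0.003,0.037,0,0,0,0],[0.003,0.037,0,0,0,0],[0,0,0,0,0,0],[0,0,0,0,0,0]]]'
python3 -m jog '[[[0,0,-0.010,0,0,0],[0,0,-0.006,0,0,0],[0,0,0,0,0,0]]]'|sed -n '1,2p;4p'
```

```text
time: 6.73
tool_pos: [505.0, 102.5, 217.7]
tcp_rot: [0.703, 0.115, -0.694, 0.103]
contact_force: [0.4, -0.6, -0.8]
finger_gap: 0.2
time: 6.98
tool_pos: [505.7, 101.5, 201.8]
contact_force: [0.3, 0.0, -0.2]
```

```bash
python3 -m jog '[[[0,0,-0.004,0,0,0],[0,0,-0.001,0,0,0]]]'|sed -n '1,2p;4p'
python3 -m jog '[[[0,0,-0.0015,0,0,0],[0,0,-0.001,0,0,0]]]'|sed -n '1,2p;4p'
python3 -m jog '[[[0,0,-0.001,0,0,0],[0,0,0,0,0,0]]]'|sed -n '1,2p;4p'
```

```text
time: 7.15
tool_pos: [505.1, 99.5, 195.4]
contact_force: [-0.8, -0.6, 0.2]
time: 7.32
tool_pos: [504.7, 98.1, 191.9]
contact_force: [-0.5, 0.5, 0.6]
time: 7.48
tool_pos: [504.7, 97.6, 190.6]
contact_force: [-1.2, 0.0, 0.0]
```

```bash
python3 -m jog '[[[0,0.002,-0.0015,0,0,0],[0,0,0,0,0,0]]]'|sed -n '1,2p;4p'
python3 -m jog '[[[0,0,-0.001,0,0,0],[0,0,0,0,0,0]]]'|sed -n '1,2p;4p'
python3 -m jog '[[[0,0,-0.001,0,0,0],[0,0,0,0,0,0]]]'|sed -n '1,2p;4p'
```

```text
time: 7.65
tool_pos: [505.0, 99.4, 189.5]
contact_force: [-0.3, 0.7, 0.5]
time: 7.82
tool_pos: [505.1, 99.6, 188.8]
contact_force: [-0.4, -0.6, 1.1]
time: 7.98
tool_pos: [505.2, 99.6, 188.0]
contact_force: [-0.1, -0.5, 0.6]
```

Cap 1 gives over 4 mm under about 1 N, so it's the loose one. I'll lift off and measure its centre with the wrist camera.

```bash
python3 -m jog '[[[0,0,0.012,0,0,0],[0,0,0.02,0,0,0],[0,0,0.02,0,0,0],[0,0,0,0,0,0],[0,0,0,0,0,0]]]'
cat > m.py <<'E'
from h import *
import sys
st()
im,d,P=cloud('wrist');cv2.imwrite(sys.argv[1],im[...,::-1])
c=eyes.get_calibration('wrist')
m=((im.max(-1)<90)&(abs(P[...,2]-176)<5)&(d>0)&(np.hypot(P[...,0]-538,P[...,1]-98)<60)).astype(np.uint8)
k,l,s,_=cv2.connectedComponentsWithStats(m);i=1+s[1:,4].argmax();q=P[l==i]
(x,y),r=cv2.minEnclosingCircle(q[:,:2].astype(np.float32))
print('cap top',s[i],np.median(q,0).round(1),q.min(0).round(1),q.max(0).round(1),'circle',x,y,r)
M=R.from_quat(telemetry.observe()['tcp_rot']).as_matrix();print(M.round(3)[:,0])
E
python3 m.py pics/w2.png
```

```text
time: 8.4
tool_pos: [504.2, 99.9, 242.7]
tcp_rot: [0.703, 0.113, -0.695, 0.102]
contact_force: [-0.2, 0.4, -0.6]
finger_gap: -0.2
{'time': 8.4, 'tool_pos': [504.158, 99.885, 242.748], 'tcp_rot': [0.703, 0.113, -0.695, 0.102], 'contact_force': [-0.212, 0.368, -0.578], 'ft_torque': [0.008, 0.001, 0.007], 'finger_gap': -0.166}
cap top [  266   128   148   148 16994] [541.7 101.  176.7] [496.2  57.7 173.4] [581.9 142.8 179.2] circle 539.114990234375 100.21693420410156 43.04307174682617
[ 0.01   0.016 -1.   ]
```

View pics/w2.png

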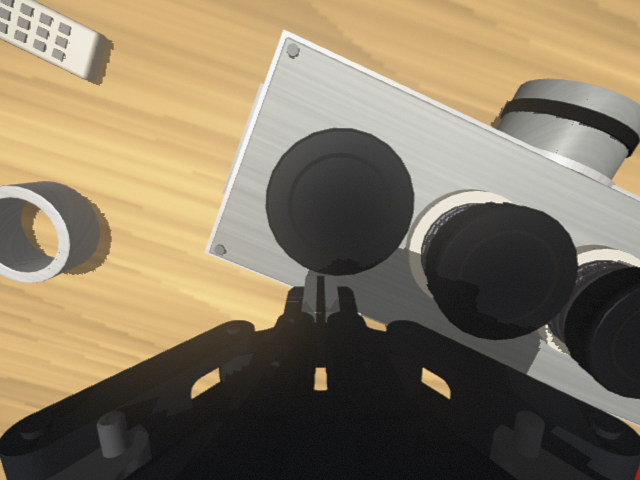

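Wrist view: cap 1 is at about (340,200), and its fitted centre is (539,100). That agrees with the fixed cameras within 2 mm. Moving over the middle.

```bash
python3 -m jog '[[[0.018,0,-0.01,0,0,0],[0.017,0,-0.015,0,0,0],[0,0.001,-0.015,0,0,0],[0,0,-0.004,0,0,0],[0,0,0,0,0,0],[0,0,0,0,0,0]]]'
```

```text
time: 8.95
tool_pos: [539.3, 101.0, 195.4]
tcp_rot: [0.703, 0.113, -0.695, 0.102]
contact_force: [-0.9, -0.1, 0.7]
finger_gap: -0.0
```

```bash
python3 -m jog '[[[0,0,-0.001,0,0,0],[0,0,-0.001,0,0,0]]]'|sed -n '1,2p;4p'
python3 -m jog '[[[0,0,-0.001,0,0,0],[0,0,-0.001,0,0,0]]]'|sed -n '1,2p;4p'
```

```text
time: 9.12
tool_pos: [539.3, 100.9, 194.6]
contact_force: [-2.9, -0.7, 4.5]
time: 9.28
tool_pos: [539.2, 100.9, 194.7]
contact_force: [-3.6, -1.1, 4.4]
```

```bash
python3 -m jog '[[[0,0,-0.002,0,0,0],[0,0,-0.002,0,0,0]]]'|sed -n '1,2p;4p'
python3 -m jog '[[[0,0,-0.003,0,0,0],[0,0,-0.003,0,0,0]]]'|sed -n '1,2p;4p'
python3 -m jog '[[[0,0,-0.004,0,0,0],[0,0,-0.004,0,0,0]]]'|sed -n '1,2p;4p'
```

```text
time: 9.45
tool_pos: [539.3, 100.9, 194.3]
contact_force: [-5.5, -1.1, 11.9]
time: 9.62
tool_pos: [539.3, 100.9, 194.2]
contact_force: [-9.6, -1.6, 17.1]
time: 9.78
tool_pos: [539.3, 100.9, 193.0]
contact_force: [-9.3, -1.3, 18.2]
```

```bash
python3 -m jog '[[[-0.001,0,-0.004,0,0,0],[-0.001,0,-0.004,0,0,0]]]'|sed -n '1,2p;4p'
python3 -m jog '[[[-0.0005,0,-0.004,0,0,0],[-0.0005,0,-0.004,0,0,0]]]'|sed -n '1,2p;4p'
```

```text
time: 9.95
tool_pos: [539.1, 100.9, 192.8]
contact_force: [-7.0, -1.9, 18.3]
time: 10.12
tool_pos: [539.1, 100.9, 192.5]
contact_force: [-7.7, -1.7, 18.1]
```

```bash
python3 -m jog '[[[-0.0005,0,-0.0045,0,0,0],[-0.0005,0,-0.0045,0,0,0],[-0.0005,0,-0.0045,0,0,0]]]'|sed -n '1,2p;4p'
python3 -m jog '[[[-0.0005,0,-0.0045,0,0,0],[-0.0005,0,-0.0045,0,0,0],[-0.0005,0,-0.0045,0,0,0]]]'|sed -n '1,2p;4p'
```

```text
time: 10.37
tool_pos: [538.9, 100.9, 190.5]
contact_force: [-8.6, -2.2, 19.2]
time: 10.62
tool_pos: [538.8, 100.9, 188.4]
contact_force: [-8.8, -2.8, 19.1]
```

```bash
python3 -m jog '[[[-0.0005,0,-0.0045,0,0,0],[-0.0005,0,-0.0045,0,0,0],[-0.0005,0,-0.0045,0,0,0]]]'|sed -n '1,2p;4p'
python3 -m jog '[[[0,0,-0.0045,0,0,0],[0,0,-0.0045,0,0,0]]]'|sed -n '1,2p;4p'
python3 -m jog '[[[0,0,-0.0045,0,0,0],[0,0,-0.0045,0,0,0]]]'|sed -n '1,2p;4p'
```

```text
time: 10.87
tool_pos: [538.7, 100.9, 186.2]
contact_force: [-9.5, -2.1, 19.7]
time: 11.03
tool_pos: [538.8, 101.0, 184.9]
contact_force: [-11.0, -1.0, 21.9]
time: 11.2
tool_pos: [538.8, 101.0, 184.1]
contact_force: [-12.5, -3.1, 23.2]
```

```bash
python3 -m jog '[[[-0.0005,0,-0.0048,0,0,0],[-0.0005,0,-0.0048,0,0,0]]]'|sed -n '1,2p;4p'
python3 -m jog '[[[-0.0005,0,-0.0048,0,0,0],[-0.0005,0,-0.0048,0,0,0]]]'|sed -n '1,2p;4p'
```

```text
time: 11.37
tool_pos: [538.7, 101.0, 183.7]
contact_force: [-11.3, -2.6, 24.3]
time: 11.53
tool_pos: [538.6, 101.0, 183.6]
contact_force: [-12.2, -1.6, 23.8]
```

It stopped at about 24 N after roughly 10 mm of travel. Lifting off to check.

```bash
python3 -m jog '[[[-0.001,0,0.005,0,0,0],[0,0,0.01,0,0,0],[0,0,0.02,0,0,0],[-0.02,0,0.03,0,0,0],[-0.02,0,0.03,0,0,0],[0,0,0,0,0,0],[0,0,0,0,0,0]]]'
python3 - <<'E'
from h import *
im,d,P=cloud('wrist');im2,d2,P2=cloud('side');cv2.imwrite('pics/s2.png',im2[...,::-1])
for n,a,Q in(('wrist',im,P),('side',im2,P2)):
  for i,c in enumerate([(538,99),(528,-10.5),(517,-120),(507,-228)]):
    m=(np.hypot(Q[...,0]-c[0],Q[...,1]-c[1])<25)&(abs(Q[...,2]-170)<15)
    if m.sum()>50: print(n,'cap',i+1,np.median(Q[m],0).round(1),m.sum())
E
```

```text
time: 12.12
tool_pos: [497.2, 101.3, 285.9]
tcp_rot: [0.722, 0.113, -0.674, 0.106]
contact_force: [-0.2, -0.9, -0.3]
finger_gap: -0.0
wrist cap 1 [538.5  99.1 168.2] 3694
wrist cap 2 [528.4 -10.3 177.2] 3579
wrist cap 3 [ 517.3 -119.6  177.2] 3195
side cap 1 [537.8  99.4 168.3] 295
side cap 2 [528.7  -9.6 177.3] 221
side cap 3 [ 528.1 -116.5  177.5] 90
```

View pics/s2.png

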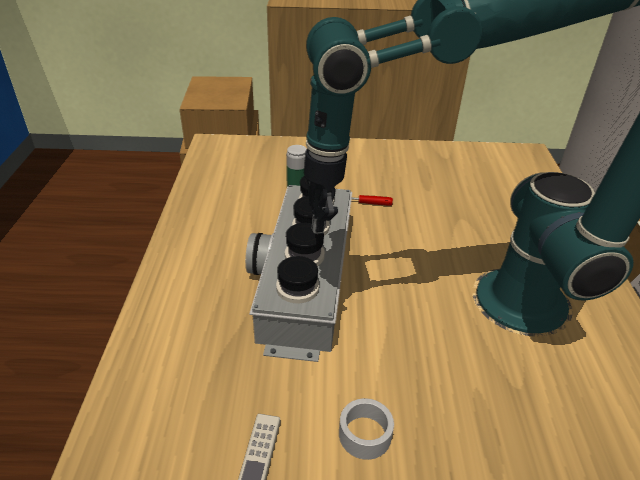

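Cap 1 at (298,275) now sits lower than its neighbours. It's 9.0 mm down in both cameras, and the hand is clear. The bystanders I can see are where they were. Handing in.

```bash
python3 -c "
from plant import job
print(job.finish_job())"
```

```text
the job is handed in; nothing more can be done
None
```

The loose cap was cap 1, at the far left (+y end). I pushed it fully home, took the hand clear and handed the job in at about 12 s on the robot's clock.

- **Finding it:** I pressed all four caps lightly near the edge. Caps 2, 3 and 4 were stiff, at about 2 N per mm and no more than 5 N measured. Cap 1 gave more than 4 mm under about 1 N.
- **Pushing it home:** I pushed cap 1 slowly within about 2 mm of its measured centre. It slid at about 18–20 N and stopped at about 24 N. A sideways force of up to about 12 N built up during the push, but it caused no visible shift.
- **Final checks:** Cap 1's top now measures 9.0 mm below cap 2's in both the wrist and side cameras, which matches the 9 mm it had to go. The spray can, screwdriver, remote and tape roll looked undisturbed in the last picture, though I did not measure them.
- **Less certain:** Cap 4's height was not re-measured, because the arm hid it. The side camera's reading of cap 3 was partly hidden too, but the wrist camera put cap 3 level with cap 2.

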